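# Turn the rinsed well plate over onto its draining tray

### The arm

A 6-joint arm with a two-finger parallel gripper is mounted at the origin on a cart in front of the work surface, level with it; the furniture and walls round the work are solid. World frame = base frame: x ahead of the robot, y to its left, z up, the work surface at z = 0. Lengths are in mm, angles in degrees, forces in N, time in s.
With the tool pointing down it reaches from about 300 to 850 mm from the base axis. Payload 4.2 kg.
Tool frame: the origin (TCP) lies at the very end of the fingers, on their centre line; the grasp point (between the pads) lies 19 mm behind it (env.tcp_to_grasp is the distance from the TCP to the grasp point, in mm); z points along the fingers, y is the line along which they close (so a half turn about z gives the same grasp; the last joint's range is limited). The gripper opens to 91 mm and grips with 3 to 60 N. Pads are 32 mm wide; open, the fingers measure 118 mm over their backs; the gripper's body (76 mm by 178 mm) begins 60 mm behind the grasp point.
Start: joints at [74.198, 18.312, 89.639, -0, 72.044, -1.146], TCP at [145.489, 556.309, 181.776] pointing down, gripper open.
Joint ranges: [-177.97, 177.97], [-48.28, 115.42], [12.27, 149.76], [-77.06, 257.06], [2.81, 150.46], [-146.56, 146.56]. Speed limits (degrees/s): [147.25, 147.25, 180, 180, 180, 180].

### API

Orientations are given as [roll, pitch, yaw] about the fixed x, y, z axes, in that order (R = Rz(yaw) Ry(pitch) Rx(roll)).
In Python, from workcell import env gives the robot as it stands.
- The arm moves only by the tool move_arm, never from a script. Its argument "plan" is a list of rows, each a list of 3 entries, a list of its own where there are three numbers: the shift along the world's x, y, z in cm, then the turn about the world's z in degrees, then the closure, from 0 (fully open) to 1 (shut). In form: [[[x, y, z], turn, claw], ...]. A call has 1 to 5 rows; each row shifts and turns the commanded pose from where the row before left it; what a row does not reach is not made up. A row lasts 1/10 s, in which the tool goes at most 50 mm and 8.59 degrees, less where a joint would pass 70% of its speed; a pose out of reach is approached as far as the arm can. A call is refused whole if a number of a shift passes 5 or a number of a turn 8.59, either way. A call with a gripper value outside its range is refused whole. The fingers move at their own pace and stop on an object; "squeeze" is the grip in N (left out, the last holds). Time passes only in rows, so rows that do not move let the fingers close. It gives the time, the measured TCP pose, the force, the opening and the grip force at its end, in the units of the state.
- env.state(): the state, without advancing time (a new reading comes with each control period).
- env.grab_frame(name): name is "side" or "top"; returns a dict with "frame" (420x560x3 uint8, red, green, blue), "z_map" (420x560 float32, mm along the optical axis (not along the pixel's ray), 0 where there is no reading), "fovy" (degrees; the focal length in pixels is half the picture's height over the tangent of half this angle, whatever the lens; pixels are square), "cx", "cy" (the principal point, pixels), "position" and "orientation" of the camera in the world. Camera axes: x right, y down, z forward; pixel columns grow to the right and rows downward; lengths in mm; the calibration is good to about 2 mm. A picture is of the moment at which its call begins.
- env.job_done(): hands the job in; it is judged then, once.
Trained networks look in a picture, given as the dict that the camera call returned (one of the last four; its "shot" number tells which), for a name from the list of things; names that differ only in an ending like _2 or _b are one class to them, and where a whole thing is asked for, a point or a joint stands for the part that bears it (a point fixed in the world has none). Each returns a list of dicts, best first, with "score" (0 to 1); they miss things now and then, are a little off and sometimes report something else, mostly with a low value. They report only what shows in the picture. A call takes as long as a camera call.
- env.search_frame(picture, label): "point" ([column, row] in pixels, amid what is visible of it).
- env.landmark_of(picture, label): "point" ([column, row] in pixels: a listed point, or the origin of a listed thing).
The state is a dict: "time_s": time; "qpos": joint angles; "qvel": joint speeds; "effort": joint torques, N m; "ee_pos": TCP position; "ee_rot": TCP orientation; "force": force on the tool from outside, world axes, zero at the start; "torque": the same for the moment, N m; "gripper_width": finger opening in mm; "gripper_force": force on a finger pad.
Only numpy, scipy, OpenCV 4.12 (cv2) and the standard library are available. Lean on these libraries where they do the work, as an engineer would, in place of code of your own. Each camera call takes 0.05 s, during which the arm holds its last target. There are 200 camera calls.

### The job

The rinsed 96-well plate has to dry with its wells facing down, and it is too wide to grasp: with the fingertips, push it flat across the bench until its long side is square against the near rim of the draining tray, then push and tip its other long side up and over so that the plate turns over that rim, and finally push it on until it lies flat on the ribs inside the tray, wells down. Never pick the plate up: its edge stays at the rim while it turns. Leave everything else on the bench where it is.

Things in the scene. Friction and masses are not known exactly. Their poses are not given: they have to be found in the camera images.
- well_plate: blue 96-well plate, loose, 85.5 (own x) x 127.8 (own y) x 14.4 mm thick (own z), straight walls, 0.06 to 0.11 kg, not slippery to fingertips. Origin: centre of its underside; z points out of the wells, up at the start, down at the end. It starts flat on the bench, its +x long side facing the tray's near rim some centimetres off, turned up to 0.3 rad. Wider than most grippers open.
- plate_front (a point): middle of the plate's +x long edge, on its underside: the edge that goes against the tray's near rim
- plate_rear (a point): middle of the plate's -x long edge, on its underside: the edge away from the tray, where the fingers push and which tips up. Pressed towards the rim with 5 to 10 N at about half its 14.4 mm height, fingertips that move up in an arc round the rim carry this edge up without slipping
- drain_tray: dark grey draining tray, fixed to the bench, outside 116 (own x) x 202 mm (own y). Rim 6 mm thick, 8 mm high on all four sides; inside 104 x 190 mm, with drain ribs along x, tops 3.5 mm above the bench (floor 2 mm). Origin: centre of its underside; z up, x from the near rim to the far rim, away from the plate's start. A low pouring spout sticks out 15 mm beyond the far rim.
- tray_lip (a point): middle of the upper outer edge of the tray's near rim, 8 mm above the bench; the rim's outer face is upright, runs along the tray's y here, and is the edge that the plate is pushed against and turned over
- wash_bottle: plastic squeeze bottle with green spout cap, 96 x 102 x 215 mm tall; origin at the centre of its underside. Leave it alone.
- stopper: dark red rubber stopper, 33 mm across, 28 mm tall; origin at the centre of its underside. Leave it alone.
- vial_4: small capped glass vial, 22 mm across, 43 mm tall; origin at the centre of its underside. Leave it alone.
- vial_5: small capped glass vial, 22 mm across, 43 mm tall; origin at the centre of its underside. Leave it alone.
- marker_red: white marker pen with red cap lying on the bench, 138 mm long, 18 mm thick; origin at the centre of its underside. Leave it alone.
- timer: grey bench timer with four keys, 60 x 66 x 16 mm; origin at the centre of its underside. Leave it alone.

How it is judged (in metres and radians):
On the way, in this order (a step that is already met when the one before it is completed fails the run):
1. the plate, still flat and wells up, has been pushed square against the near rim (angle between well_plate's own z axis and vertical below 0.06 rad and angle between the x axis of well_plate and the x axis of drain_tray, either way round below 0.07 rad and x of plate_front in the frame of drain_tray between -0.0625 and -0.054 m and height (world z) of plate_front below 0.004 m), for 0.1 s.
2. the plate stands tipped up on its edge at the rim (angle between well_plate's own z axis and vertical between 1.1 and 2.2 rad and height (world z) of plate_front below 0.04 m and x of plate_front in the frame of drain_tray between -0.09 and -0.03 m), for 0.02 s.
At the end, for the whole second after the job is handed in: The plate rests wells down (within 0.04 rad), flat on the ribs inside the tray and off its rims: both long edges of its underside, now on top, under 20.3 mm above the bench (17.9 seated, 22 on the rim), its centre within 12.5 mm (tray x) and 34 mm (tray y) of the tray's centre (angle between well_plate's own z axis and vertical above 3.1 rad and height (world z) of each of plate_front, plate_rear below 0.0203 m and height (world z) of well_plate above 0.015 m and x of well_plate in the frame of drain_tray between -0.0125 and 0.0125 m and y of well_plate in the frame of drain_tray between -0.034 and 0.034 m and angle between the x axis of well_plate and the x axis of drain_tray, either way round below 0.2 rad and linear speed of well_plate below 0.01 m/s); the robot touches nothing.
It fails at once if the plate is picked up: both of its long edges are more than 45 mm above the bench (height (world z) of each of plate_front, plate_rear above 0.045 m).
It fails at once if another thing on the bench is moved by more than 15 mm (distance of any of wash_bottle, stopper, vial_4, vial_5, marker_red, timer from where it was at the start of the episode above 0.015 m).
It also fails if it takes over 54 s, if anything falls off the work surface, if the arm or the gripper's body presses on something with over 40 N, if the wrist force passes 120 N, or if a joint passes its speed limit or range.

## Working session

There is one attempt and no reset: what is moved stays moved. The work goes in short steps, Python scripts to look and compute and a tool call to move; the robot and the scene stay as the last step left them, time stands still between calls to the robot, and variables do not carry over. Pictures are saved under pics/ and viewed, at most 10 in all, crops included, and the job is handed in when it is done.

Besides the shell and the picture viewer there is one more tool, called as name(argument=value, ...) on one line, values as JSON. move_arm: Moves the arm, as the interface text tells. Its arguments: {"type":"object","properties":{"plan":{"type":"array","items":{"type":"array"}},"squeeze":{"type":"number"}},"required":["plan"]}

```bash
mkdir -p pics
cat > h.py <<'E'
import numpy as np,cv2
from scipy.spatial.transform import Rotation as R
from workcell import env
def cam(f):
    o=np.array(f["orientation"],float)
    Rm=o if o.shape==(3,3) else (R.from_euler('xyz',o,degrees=True).as_matrix() if o.size==3 else None)
    h=f["frame"].shape[0]; return Rm,np.array(f["position"],float),h/2/np.tan(np.radians(f["fovy"])/2)
def pix2w(f,u,v,z=None):
    Rm,p,fl=cam(f); d=Rm@np.array([(u-f["cx"])/fl,(v-f["cy"])/fl,1.])
    if z is None: return p+d*f["z_map"][int(round(v)),int(round(u))]
    return p+d*(z-p[2])/d[2]
def cloud(f):
    Rm,p,fl=cam(f); h,w=f["z_map"].shape; v,u=np.mgrid[:h,:w]; Z=f["z_map"]
    return np.stack([(u-f["cx"])/fl*Z,(v-f["cy"])/fl*Z,Z],-1)@Rm.T+p
E
python3 - <<'E'
from h import *
np.set_printoptions(precision=1,suppress=True)
print({k:v for k,v in env.state().items()})
for n in ["top","side"]:
    f=env.grab_frame(n); cv2.imwrite(f"pics/{n}0.png",f["frame"][:,:,::-1])
    print(n,f["fovy"],f["cx"],f["cy"],f["position"],f["orientation"])
    for l,z in [("well_plate",0),("plate_front",0),("plate_rear",0),("drain_tray",0),("tray_lip",8),("wash_bottle",0),("stopper",0),("vial_4",0),("marker_red",0),("timer",0)]:
        for r in env.landmark_of(f,l)[:2]: print(l,np.round(r["point"],1),round(r["score"],2),pix2w(f,*r["point"],z))
E
```

```text
{'time_s': 0.0, 'qpos': array([74.2, 18.4, 89.7, -0. , 72. , -1.1]), 'qvel': array([-0. , -0.1,  0. , -0. ,  0.1, -0. ]), 'effort': array([  0. , -41.2, -23.2,   0.1,   0. ,  -0. ]), 'ee_pos': array([145.3, 555.7, 180.9]), 'ee_rot': array([-179.9,    0. ,  165.3]), 'force': array([-0.3,  0.2, -1. ]), 'torque': array([0. , 0. , 0.1]), 'gripper_force': 0.0, 'gripper_width': 91.1924321278407}
top 48.14388947327918 281.36031646470883 212.42733242803885 [ 428.2   29.3 1260.9] [-172.7   -1.4  -89.1]
well_plate [372.8 236.4] 0.68 [ 529.  -247.9    0. ]
well_plate [379.4 214.5] 0.28 [ 588.9 -266.5    0. ]
plate_front [372.  223.4] 0.73 [ 564.2 -246.     0. ]
plate_rear [367.9 257.4] 0.77 [ 472.3 -234.1    0. ]
drain_tray [381.3 191.8] 0.9 [ 651.6 -272.4    0. ]
tray_lip [381.4 216.8] 0.97 [ 581.7 -270.     8. ]
wash_bottle [172.  224.9] 0.61 [550.5 292.7   0. ]
stopper [330.9 159.4] 0.66 [ 739.3 -134.     0. ]
vial_4 [261.4 226.2] 0.45 [551.3  53.3   0. ]
vial_4 [262.4 247.4] 0.43 [494.4  49.4   0. ]
marker_red [261.7 277.2] 0.86 [415.3  49.7   0. ]
timer [236.2 272.7] 0.9 [426.1 117.6   0. ]
side 46.487272559288634 282.5625823243611 203.00984860541337 [-132.4   41.9  708. ] [-133.1    0.2  -92. ]
well_plate [413.4 235.5] 0.85 [ 519.  -236.9    0. ]
well_plate [415.7 248.2] 0.46 [ 485.7 -233.6    0. ]
plate_front [415.7 216.4] 0.62 [ 572.  -253.9    0. ]
plate_rear [413.5 248.8] 0.79 [ 484.3 -229.     0. ]
drain_tray [417.5 190.9] 0.61 [ 649.9 -276.1    0. ]
tray_lip [422.9 206.7] 0.79 [ 591.8 -272.1    8. ]
tray_lip [273.2 286.5] 0.54 [398.7  42.4   8. ]
wash_bottle [141.7 231.1] 0.77 [551.5 302.2   0. ]
stopper [345.4 165.5] 0.75 [ 743.5 -131.     0. ]
vial_4 [265.2 226.6] 0.51 [554.6  55.4   0. ]
vial_4 [267.9 249.2] 0.47 [493.9  50.8   0. ]
marker_red [271.6 287. ] 0.65 [403.8  45.3   0. ]
timer [227.8 280.3] 0.58 [421.7 124.4   0. ]
```

View pics/top0.png

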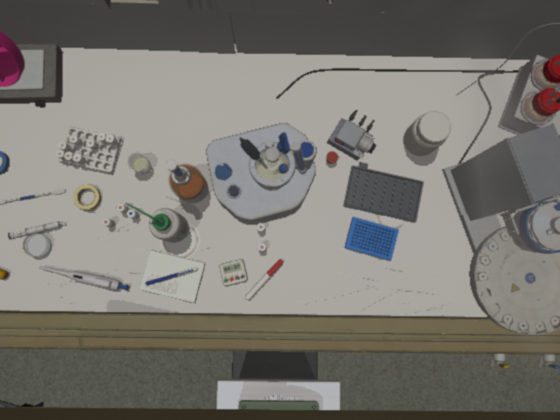

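```bash
cat >> h.py <<'E'
def rect(P):
    (c,s,a)=cv2.minAreaRect(P[:,:2].astype(np.float32)); b=cv2.boxPoints((c,s,a)); return np.array(c),b
def blue(f):
    hsv=cv2.cvtColor(f["frame"],cv2.COLOR_RGB2HSV); C=cloud(f)
    m=(hsv[...,0]>95)&(hsv[...,0]<130)&(hsv[...,1]>90)&(f["z_map"]>0)
    m&=(C[...,0]>350)&(C[...,0]<800)&(C[...,1]<-100)&(C[...,1]>-450)
    return m,C
E
python3 - <<'E'
from h import *
np.set_printoptions(precision=1,suppress=True)
for n in ["top","side"]:
    f=env.grab_frame(n); m,C=blue(f)
    m=cv2.morphologyEx(m.astype(np.uint8),cv2.MORPH_OPEN,np.ones((3,3)))>0
    P=C[m]; print(n,m.sum(),np.percentile(P[:,2],[5,50,95]),np.median(P,0)); 
    c,b=rect(P[P[:,2]>5]); print("plate",c,b.tolist())
    reg=(C[...,0]>540)&(C[...,0]<760)&(C[...,1]<-140)&(C[...,1]>-420)
    g=f["frame"].astype(int); dark=reg&(g.max(-1)<110)&~m
    P=C[dark]; print("tray",dark.sum(),np.percentile(P[:,2],[5,50,95])); c,b=rect(P); print(c,b.tolist())
f=env.grab_frame("top");cv2.imwrite("pics/crop.png",cv2.resize(f["frame"][130:300,300:460,::-1],None,fx=3.5,fy=3.5,interpolation=2))
E
```

```text
top 1492 [ 1.5 12.4 17.4] [ 523.3 -242.    12.4]
plate [ 523.1 -241.6] [[465.5954284667969, -292.1223449707031], [547.7703857421875, -314.0738830566406], [580.6025390625, -191.167724609375], [498.4276123046875, -169.2161865234375]]
tray 3728 [-2.6  2.4 60.7]
[ 687.7 -269.7] [[565.946044921875, -382.41552734375], [757.4093017578125, -420.2969970703125], [809.490234375, -157.06597900390625], [618.0269775390625, -119.18450927734375]]
side 2349 [ 6.8 13.8 16.3] [ 518.6 -240.4   13.8]
plate [ 524. -240.] [[462.8378601074219, -289.6531066894531], [551.798828125, -313.6725158691406], [585.0985107421875, -190.33999633789062], [496.1375732421875, -166.32058715820312]]
tray 4665 [ 0.4  3.5 70.2]
[ 689.  -259.4] [[567.012451171875, -362.08740234375], [759.8148193359375, -402.25238037109375], [810.97021484375, -156.6929931640625], [618.1678466796875, -116.52801513671875]]
```

View pics/crop.png

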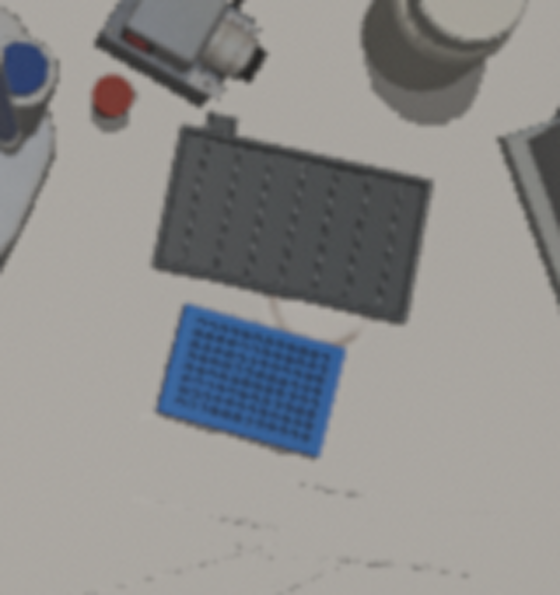

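The crop shows the plate at crop (250,380), centred on the tray at (292,225), with the stopper (112,95) well clear. I'll fit both outlines more precisely next.

```bash
cat >> h.py <<'E'
def outline(f,m,z,seed):
    n,l,s,_=cv2.connectedComponentsWithStats(m.astype(np.uint8)); k=l[seed[1],seed[0]]
    mm=cv2.morphologyEx((l==k).astype(np.uint8),cv2.MORPH_CLOSE,np.ones((5,5))); mm=cv2.morphologyEx(mm,cv2.MORPH_OPEN,np.ones((11,11)))
    c=max(cv2.findContours(mm,0,cv2.CHAIN_APPROX_NONE)[0],key=len)[:,0]
    P=np.array([pix2w(f,u,v,z) for u,v in c]); return rect(P)
def pose(c,b):
    e=[b[(i+1)%4]-b[i] for i in range(4)]; L=[np.linalg.norm(x) for x in e]
    s=e[int(np.argmin(L))]; s=s*np.sign(s[0]); return c,np.degrees(np.arctan2(s[1],s[0])),sorted(L)[0],sorted(L)[3]
def proj(f,p):
    Rm,q,fl=cam(f); d=Rm.T@(np.array(p,float)-q); return int(round(f["cx"]+fl*d[0]/d[2])),int(round(f["cy"]+fl*d[1]/d[2]))
E
python3 - <<'E'
from h import *
np.set_printoptions(precision=1,suppress=True)
for n in ["top","side"]:
    f=env.grab_frame(n); g=f["frame"].astype(int)
    dark=(g.max(-1)<115)&(g.max(-1)-g.min(-1)<30)
    s=proj(f,(648,-270,3)); print(n,s,g[s[1],s[0]])
    print("tray",pose(*outline(f,dark,8,s)))
    m,C=blue(f); s=proj(f,(523,-241,14)); m=cv2.dilate(m.astype(np.uint8),np.ones((3,3)));m=cv2.erode(m,np.ones((3,3)))
    print("plate",pose(*outline(f,m,14.4,s)))
E
```

```text
top (381, 193) [76 79 80]
tray (array([ 647.9, -276.1]), np.float32(-12.462245), np.float32(123.72109), np.float32(201.86752))
plate (array([ 523.1, -240.7]), np.float32(-14.995065), np.float32(85.0255), np.float32(126.144775))
side (415, 191) [61 65 68]
tray (array([ 648.2, -274.7]), np.float32(-11.980598), np.float32(130.02359), np.float32(199.95334))
plate (array([ 520. , -238.9]), np.float32(-14.8401985), np.float32(97.26747), np.float32(127.53489))
```

move_arm(plan=[[[1.4,-3.9,0],2.4,0],[[1.4,-3.9,0],0,0],[[1.4,-3.9,0],0,0],[[1.4,-3.9,0],0,0],[[1.4,-3.9,0],0,0]])

```text
time_s: 1.85
ee_pos: [215.8, 359.8, 181.8]
ee_rot: [180.0, 0.0, 167.8]
force: [0.9, -0.4, 0.8]
gripper_width: 91.5
gripper_force: 0.0
```

move_arm(plan=[[[1.4,-3.9,0],0,0],[[1.4,-3.9,0],0,0],[[1.4,-3.9,0],0,0],[[1.4,-3.9,0],0,0],[[1.4,-3.9,0],0,0]])

```text
time_s: 2.35
ee_pos: [285.8, 164.9, 182.1]
ee_rot: [180.0, 0.1, 167.8]
force: [1.3, 0.3, 0.8]
gripper_width: 91.4
gripper_force: 0.0
```

move_arm(plan=[[[1.4,-3.9,0],0,0],[[1.4,-3.9,0],0,0],[[1.4,-3.9,0],0,0],[[1.4,-3.9,0],0,0],[[1.4,-3.9,0],0,0]])

```text
time_s: 2.85
ee_pos: [355.9, -30.5, 182.2]
ee_rot: [180.0, 0.1, 167.7]
force: [0.6, 0.1, 0.2]
gripper_width: 91.3
gripper_force: 0.0
```

move_arm(plan=[[[1.4,-3.9,0],0,0],[[1.4,-3.9,0],0,0],[[1.4,-3.9,0],0,0],[[1.4,-3.9,0],0,0],[[0,0,0],0,0]])

```text
time_s: 3.35
ee_pos: [413.3, -188.8, 181.7]
ee_rot: [-179.9, 0.1, 167.5]
force: [-1.1, 0.3, 0.7]
gripper_width: 91.3
gripper_force: 0.0
```

move_arm(plan=[[[1.3,-3.1,-3],0,0],[[0,0,-4.5],0,0],[[0,0,-4.5],0,0],[[0,0,-4],0,0],[[0,0,-1.4],0,0]])

```text
time_s: 3.85
ee_pos: [421.4, -213.4, 4.4]
ee_rot: [179.9, -0.4, 167.8]
force: [-0.4, 0.4, -0.3]
gripper_width: 91.1
gripper_force: 0.0
```

move_arm(plan=[[[0.98,-0.21,0],0,0],[[0.98,-0.21,0],0,0],[[0.98,-0.21,0],0,0],[[0.5,-0.1,0],0,0],[[0,0,0],0,0]])

```text
time_s: 4.35
ee_pos: [460.7, -223.5, 8.7]
ee_rot: [-180.0, 0.2, 167.8]
force: [-0.4, -0.4, 1.4]
gripper_width: 90.8
gripper_force: 0.0
```

```bash
cat > plate.py <<'E'
from h import *
np.set_printoptions(precision=1,suppress=True)
f=env.grab_frame("top"); m,C=blue(f)
m=cv2.morphologyEx(m.astype(np.uint8),cv2.MORPH_CLOSE,np.ones((3,3)))
n,l,s,c=cv2.connectedComponentsWithStats(m); k=1+np.argmax(s[1:,4]); seed=np.argwhere(l==k)[0][::-1]
print("plate",pose(*outline(f,m,14.4,seed)))
s=env.state(); print(s["time_s"],s["ee_pos"],s["ee_rot"],s["force"])
E
python3 plate.py
```

```text
plate (array([ 540.6, -221.3]), np.float32(-0.18554631), np.float32(61.875965), np.float32(75.313995))
4.4 [ 459.6 -223.2    8.4] [-180.     0.1  167.8] [ 0.6  0.6 -0.4]
```

move_arm(plan=[[[0.3,-0.4,-0.3],0,0],[[0.49,-0.11,0],0,0],[[0.49,-0.11,0],0,0],[[0.49,-0.11,0],0,0],[[0.49,-0.11,0],0,0]])

```text
time_s: 4.9
ee_pos: [482.0, -231.5, 4.8]
ee_rot: [180.0, 0.0, 167.7]
force: [0.6, 0.1, -0.1]
gripper_width: 91.0
gripper_force: 0.0
```

move_arm(plan=[[[0.39,-0.08,0],0,0],[[0.3,-0.06,0],0,0],[[0.2,-0.04,0],0,0],[[0.2,-0.04,0],0,0],[[0.0,0,0],0,0]])

```text
time_s: 5.4
ee_pos: [492.6, -233.6, 4.8]
ee_rot: [180.0, 0.0, 167.7]
force: [-0.5, -0.2, -0.7]
gripper_width: 90.9
gripper_force: 0.0
```

Run:
```python
from h import *
f=env.grab_frame("side"); cv2.imwrite("pics/s1.png",cv2.resize(f["frame"][130:300,320:500,::-1],None,fx=3.5,fy=3.5,interpolation=2))
print(env.state()["force"],env.state()["ee_pos"])
for l in ["well_plate","plate_front","plate_rear"]:
    for r in env.landmark_of(f,l)[:1]: print(l,r["score"],pix2w(f,*r["point"],0))
```

```text
[-0.50122315 -0.18242627 -0.81412587] [ 492.38056169 -233.54900861    4.77996914]
well_plate 0.76 [ 5.19847797e+02 -2.35277734e+02  1.13686838e-13]
plate_front 0.86 [ 566.41698316 -254.23443428    0.        ]
plate_rear 0.79 [ 4.86062009e+02 -2.30605371e+02 -1.13686838e-13]
```

View pics/s1.png

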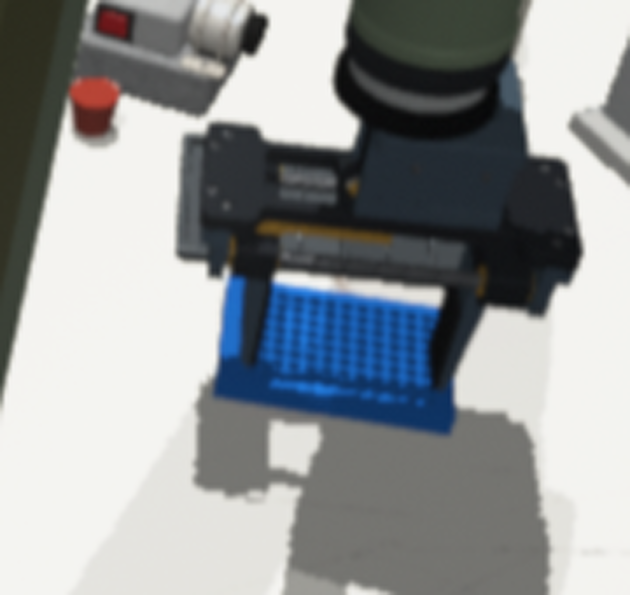

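Run:
```python
from h import *
np.set_printoptions(precision=1,suppress=True)
f=env.grab_frame("side"); C=cloud(f); s=env.state(); print(s["ee_pos"],s["time_s"],s["qpos"])
print("tcp px",np.array(proj(f,s["ee_pos"]))-[320,130], "x3.5 =",(np.array(proj(f,s["ee_pos"]))-[320,130])*3.5)
for (u,v) in [(250,358),(256,330),(440,380),(455,350),(345,350),(230,375),(330,400),(250,300)]:
    U,V=int(320+u/3.5),int(130+v/3.5); print((u,v),f["frame"][V,U],C[V,U])
m,_=blue(f); P=C[m]; print(np.percentile(P[:,2],[5,50,95]),rect(P[P[:,2]>5]))
```

```text
[ 492.2 -233.6    4.8] 5.65 [ -26.6   25.6  107.1    0.    47.3 -104.3]
tcp px [ 95 114] x3.5 = [332.5 399. ]
(250, 358) [31 37 44] [ 486.4 -179.    46.7]
(256, 330) [28 33 39] [ 484.9 -179.    69.5]
(440, 380) [21 24 27] [ 468.  -275.1   46.2]
(455, 350) [34 42 50] [ 465.3 -278.    70.2]
(345, 350) [ 18  64 123] [ 522.  -244.4   12.2]
(230, 375) [16 51 98] [ 504.2 -175.7   14.1]
(330, 400) [ 15  55 106] [ 485.  -227.8   13. ]
(250, 300) [36 44 53] [ 489.4 -173.4   88.2]
[ 6.5 13.9 43.3] (array([ 514. , -231.1]), array([[ 445.4, -287. ],
       [ 559.8, -306.9],
       [ 582.7, -175.3],
       [ 468.2, -155.4]], dtype=float32))
```

Run:
```python
from h import *
np.set_printoptions(precision=1,suppress=True)
f=env.grab_frame("side"); C=cloud(f); 
for u in (243,250,436,442):
  U=int(320+u/3.5)
  for V in range(226,256,2): print(U,V,f["frame"][V,U],C[V,U])
cv2.imwrite("pics/s2.png",cv2.resize(f["frame"][205:260,375:460,::-1],None,fx=9,fy=9,interpolation=cv2.INTER_NEAREST))
```

```text
389 226 [36 59 93] [ 488.8 -173.7   60.4]
389 228 [34 56 85] [ 489.3 -174.7   54.5]
389 230 [34 51 75] [ 487.6 -174.8   51. ]
389 232 [33 46 63] [ 487.7 -175.7   45.5]
389 234 [24 50 84] [ 487.5 -176.4   40.2]
389 236 [17 51 96] [ 509.1 -184.8   11.3]
389 238 [16 51 98] [ 500.4 -182.6   15. ]
389 240 [15 52 99] [ 495.1 -181.5   15.2]
389 242 [16 53 99] [ 494.3 -182.1   10.3]
389 244 [ 56  74 104] [ 498.8 -184.5   -0.4]
389 246 [113 113 113] [ 494.  -183.7   -0.8]
389 248 [118 116 113] [ 489.3 -182.8   -1.4]
389 250 [117 117 113] [ 482.9 -181.4    0.1]
389 252 [117 117 113] [ 477.3 -180.2    0.8]
389 254 [117 117 113] [ 472.5 -179.3    0.6]
391 226 [36 43 51] [ 488.1 -177.2   61. ]
391 228 [35 42 49] [ 485.9 -177.2   58. ]
391 230 [32 40 47] [ 488.5 -178.9   49.9]
391 232 [30 37 43] [ 486.2 -178.9   46.9]
391 234 [24 38 57] [ 487.7 -180.2   39.9]
391 236 [17 49 91] [ 506.  -187.6   14.5]
391 238 [16 50 97] [ 500.6 -186.6   14.6]
391 240 [16 52 99] [ 495.2 -185.5   14.9]
391 242 [16 52 99] [ 493.5 -185.7   11. ]
391 244 [ 43  67 102] [ 491.7 -185.9    7.4]
391 246 [111 111 112] [ 494.4
[... 764 characters left out ...]
[ 469.4 -282.8    5.5]
444 254 [ 90  98 108] [ 469.4 -284.1   -0.4]
446 226 [13 13 14] [ 478.  -274.9   67.6]
446 228 [13 14 14] [ 474.4 -274.3   66.1]
446 230 [15 16 16] [ 469.2 -272.7   66.4]
446 232 [16 16 18] [ 467.6 -273.1   62.8]
446 234 [18 21 23] [ 468.1 -274.6   56.9]
446 236 [24 29 33] [ 467.9 -275.7   51.7]
446 238 [29 36 42] [ 466.9 -276.4   47.4]
446 240 [31 43 59] [ 463.4 -275.8   45.8]
446 242 [21 48 86] [ 483.3 -287.7   18.1]
446 244 [15 51 97] [ 479.2 -286.8   17. ]
446 246 [15 50 97] [ 476.  -286.3   15. ]
446 248 [15 51 98] [ 472.2 -285.6   13.5]
446 250 [15 52 99] [ 469.8 -285.6   10.6]
446 252 [19 53 99] [ 466.1 -284.9    9.1]
446 254 [ 83  92 107] [ 466.7 -286.5    2.6]
```

View pics/s2.png

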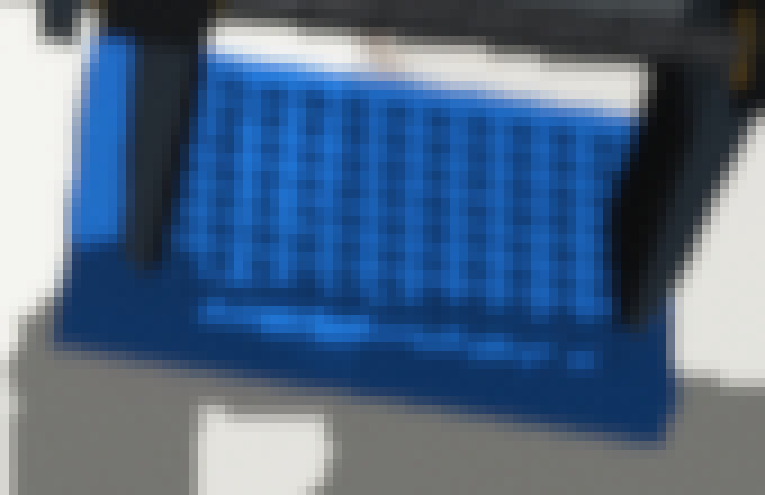

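move_arm(plan=[[[-2.9,0.6,0],0,0],[[-2.9,0.6,0],0,0],[[0,0,0],0,0]])

```text
time_s: 6.0
ee_pos: [429.7, -219.8, 4.3]
ee_rot: [179.9, -0.3, 167.7]
force: [0.5, -0.2, -0.3]
gripper_width: 91.2
gripper_force: 0.0
```

```bash
cat > tips.py <<'E'
from h import *
np.set_printoptions(precision=1,suppress=True)
f=env.grab_frame("side"); C=cloud(f); g=f["frame"].astype(int); s=env.state(); p=s["ee_pos"]
m=(g.max(-1)<75)&(np.linalg.norm(C[...,:2]-p[:2],axis=-1)<75)&(C[...,2]>p[2]-20)&(C[...,2]<90)
print(s["time_s"],p,s["force"],"tip z pcts",np.percentile(C[m][:,2],[1,3,5,10,50]))
for sg in (1,-1):
    q=C[m&(sg*(C[...,1]-p[1])>20)]; q=q[np.argsort(q[:,2])[:8]]; print(sg,np.median(q,0))
cv2.imwrite("pics/s3.png",cv2.resize(f["frame"][150:310,320:500,::-1],None,fx=3.5,fy=3.5,interpolation=2))
E
python3 tips.py
```

```text
6.05 [ 432.7 -221.     4.8] [ 0.9 -0.6 -0.8] tip z pcts [41.8 43.3 44.9 48.3 69.4]
1 [ 426.1 -165.5   45.5]
-1 [ 415.7 -262.7   42.7]
```

View pics/s3.png

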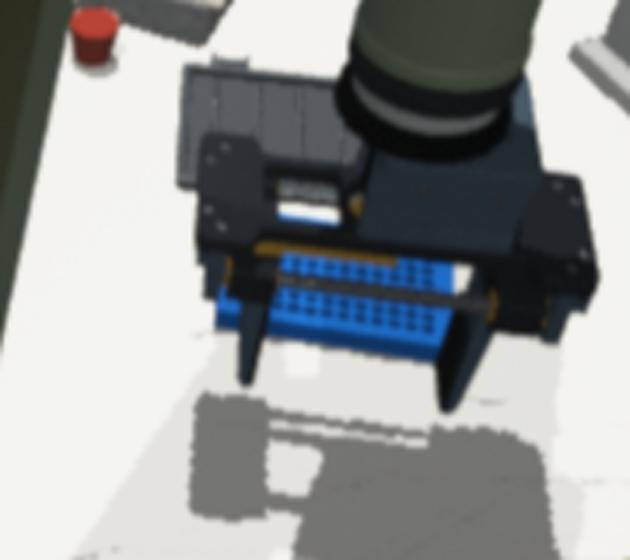

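The picture shows the fingertips (crop (245,380) and (445,410)) hanging about 40 mm above the bench, although the reported TCP z is 4.8. They passed over the plate, so it hasn't moved. I'll go down in steps against what I can measure: camera tip height and force.

move_arm(plan=[[[0,0,-1.0],0,0],[[0,0,-0.8],0,0],[[0,0,-0.5],0,0],[[0,0,0],0,0]])

```text
time_s: 6.45
ee_pos: [434.1, -221.3, -19.5]
ee_rot: [180.0, -0.1, 167.8]
force: [-0.6, 0.3, 0.2]
gripper_width: 91.3
gripper_force: 0.0
```

```bash
python3 tips.py
```

```text
6.5 [ 434.4 -221.5  -19. ] [-0.3 -0.1 -0. ] tip z pcts [15.5 17.2 19.  24.6 50.8]
1 [ 430.4 -168.5   18. ]
-1 [ 413.4 -262.4   15.7]
```

move_arm(plan=[[[0,0,-0.6],0,0],[[0,0,-0.3],0,0],[[0,0,-0.1],0,0],[[0,0,0],0,0]])

```text
time_s: 6.9
ee_pos: [434.3, -221.5, -28.4]
ee_rot: [180.0, -0.0, 167.7]
force: [0.6, -0.3, -0.3]
gripper_width: 91.0
gripper_force: 0.0
```

move_arm(plan=[[[0,0,-0.1],0,0],[[0,0,-0.1],0,0],[[0,0,-0.1],0,0]])

```text
time_s: 7.2
ee_pos: [434.5, -221.6, -31.2]
ee_rot: [180.0, 0.0, 167.7]
force: [0.0, 0.2, -0.4]
gripper_width: 91.0
gripper_force: 0.0
```

```bash
python3 tips.py
```

```text
7.25 [ 434.3 -221.6  -31.3] [ 0.1 -1.1 -0.5] tip z pcts [ 5.   7.1  9.3 13.4 41.2]
1 [ 430.8 -167.9    8. ]
-1 [ 410.5 -263.9    5.3]
```

move_arm(plan=[[[0.98,-0.25,0],0,0],[[0.98,-0.25,0],0,0],[[0.78,-0.2,0],0,0],[[0.6,-0.13,0],0,0],[[0.6,-0.13,0],0,0]])

```text
time_s: 7.75
ee_pos: [474.1, -231.1, -31.4]
ee_rot: [180.0, -0.0, 167.8]
force: [-1.0, 0.1, 0.1]
gripper_width: 91.4
gripper_force: 0.4
```

move_arm(plan=[[[0.5,-0.11,0],0,0],[[0.4,-0.09,0],0,0],[[0.3,-0.06,0],0,0],[[0.2,-0.04,0],0,0],[[0.2,-0.04,0],0,0]])

```text
time_s: 8.25
ee_pos: [489.7, -234.5, -31.3]
ee_rot: [180.0, -0.0, 167.7]
force: [0.7, 0.6, -0.6]
gripper_width: 91.4
gripper_force: 0.2
```

```bash
python3 tips.py
python3 - <<'E'
from h import *
np.set_printoptions(precision=1,suppress=True)
f=env.grab_frame("side")
for l in ["well_plate","plate_front","plate_rear"]:
    for r in env.landmark_of(f,l)[:1]: print(l,r["score"],pix2w(f,*r["point"],0))
E
```

```text
8.3 [ 490.2 -234.7  -31.2] [ 0.1  0.1 -0. ] tip z pcts [ 4.8  7.8  9.9 13.4 41.4]
1 [ 485.7 -180.8    8.1]
-1 [ 466.  -278.1    6.3]
well_plate 0.96 [ 545.  -240.7    0. ]
plate_front 0.76 [ 593.1 -259.1    0. ]
plate_rear 0.98 [ 515.7 -237.5    0. ]
```

move_arm(plan=[[[0.15,-0.03,0],0,0],[[0.15,-0.03,0],0,0],[[0.15,-0.03,0],0,0],[[0.0,0,0],0,0]])

```text
time_s: 8.9
ee_pos: [490.3, -234.5, -31.6]
ee_rot: [180.0, -0.5, 167.8]
force: [-8.6, 0.2, 5.6]
gripper_width: 91.5
gripper_force: 4.2
```

move_arm(plan=[[[0.15,-0.03,0],0,0],[[0.15,-0.03,0],0,0],[[0.0,0,0],0,0]])

```text
time_s: 9.2
ee_pos: [490.2, -234.4, -31.7]
ee_rot: [179.9, -0.8, 167.8]
force: [-15.3, 0.2, 11.9]
gripper_width: 91.2
gripper_force: 7.7
```

move_arm(plan=[[[-0.5,0.11,0],0,0],[[-0.5,0.11,0],0,0],[[0,0,-0.15],0,0],[[0,0,0],0,0]])

```text
time_s: 9.6
ee_pos: [487.0, -233.8, -31.9]
ee_rot: [180.0, -0.0, 167.7]
force: [-4.6, 1.5, 7.3]
gripper_width: 90.9
gripper_force: 4.1
```

Run:
```python
from h import *
np.set_printoptions(precision=1,suppress=True)
for n in ["side","top"]:
    f=env.grab_frame(n)
    for l in ["well_plate","plate_front","plate_rear","drain_tray","tray_lip"]:
        for r in env.landmark_of(f,l)[:1]: print(n,l,r["score"],pix2w(f,*r["point"],8*(l=="tray_lip")))
f=env.grab_frame("side"); cv2.imwrite("pics/s4.png",cv2.resize(f["frame"][150:290,340:500,::-1],None,fx=4,fy=4,interpolation=2)); print(env.state()["force"],env.state()["ee_pos"])
```

```text
side well_plate 0.95 [ 554.3 -246.9    0. ]
side plate_front 0.88 [ 591.3 -251.3    0. ]
side plate_rear 0.63 [ 524.8 -240.     0. ]
side drain_tray 0.96 [ 645.9 -269.7    0. ]
side tray_lip 0.63 [ 603.9 -265.     8. ]
top well_plate 0.97 [ 552.6 -247.     0. ]
top plate_front 0.82 [ 582.3 -250.8    0. ]
top plate_rear 0.77 [ 500.4 -231.9    0. ]
top drain_tray 0.63 [ 647.4 -268.2    0. ]
top tray_lip 0.73 [ 585.3 -258.1    8. ]
[-4.1  1.1  7.8] [ 487.  -233.8  -31.9]
```

View pics/s4.png

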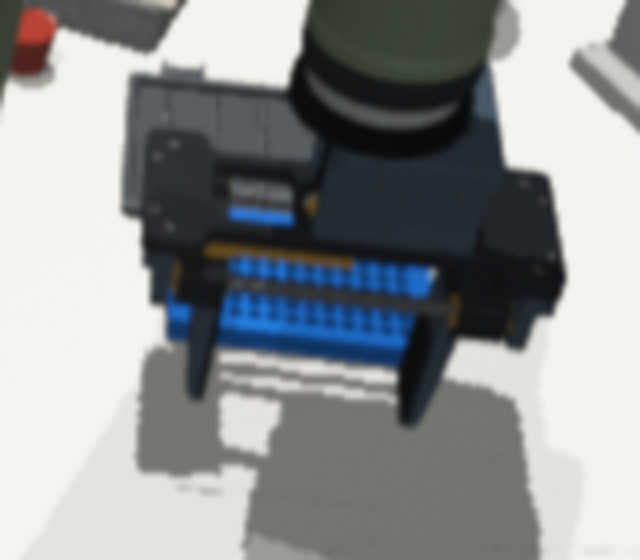

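move_arm(plan=[[[0,0,0.2],0,0],[[0.3,-0.07,0],0,0],[[0.3,-0.07,0],0,0],[[0.15,-0.03,0],0,0],[[0,0,0],0,0]])

```text
time_s: 10.75
ee_pos: [490.4, -234.2, -31.5]
ee_rot: [179.9, -0.6, 167.8]
force: [-9.8, 0.2, 6.5]
gripper_width: 91.1
gripper_force: 4.9
```

move_arm(plan=[[[0,0,0.2],0,0],[[0,0,0.3],0,0],[[0,0,0.35],0,0],[[0,0,0.35],0,0],[[0,0,0],0,0]])

```text
time_s: 11.25
ee_pos: [490.9, -234.5, -19.9]
ee_rot: [180.0, -0.5, 167.8]
force: [-6.6, -0.0, 0.4]
gripper_width: 91.0
gripper_force: 3.4
```

```bash
cat > look.py <<'E'
from h import *
import sys
np.set_printoptions(precision=1,suppress=True)
f=env.grab_frame("side"); C=cloud(f); hsv=cv2.cvtColor(f["frame"],cv2.COLOR_RGB2HSV)
m=(hsv[...,0]>100)&(hsv[...,0]<125)&(hsv[...,1]>150)&(hsv[...,2]>60)&(C[...,0]>480)&(C[...,0]<720)&(C[...,1]<-150)&(C[...,1]>-340)
P=C[m]; d=np.array([.977,-.213]); s=(P[:,:2]-[650,-275])@d; t=(P[:,:2]-[650,-275])@[.213,.977]
print("n",m.sum())
for a in range(-160,70,8):
    k=(s>=a)&(s<a+8)
    if k.sum()>4: print(a+4,k.sum(),"z",np.percentile(P[k,2],[5,50,95]),"t",np.percentile(t[k],[2,98]))
x=env.state(); print(x["time_s"],x["ee_pos"],x["force"])
if len(sys.argv)>1: cv2.imwrite(sys.argv[1],cv2.resize(f["frame"][140:290,340:500,::-1],None,fx=4,fy=4,interpolation=2))
E
python3 look.py
```

```text
n 1060
-148 160 z [15.6 20.5 28.3] t [-37.5  69.9]
-140 205 z [16.  24.8 27. ] t [-36.5  70.2]
-132 126 z [19.8 23.6 25.7] t [-39.7  71.4]
-124 117 z [19.2 22.6 24.5] t [-41.8  67.5]
-116 101 z [17.9 21.9 23.7] t [-42.5  45. ]
-108 73 z [16.8 20.1 22. ] t [-45.4  40.5]
-92 46 z [17.9 19.2 20.9] t [-53.6  35.2]
-84 119 z [13.3 17.3 19.4] t [-50.6  38.6]
-76 79 z [12.6 15.9 17.6] t [-53.1  36.1]
-68 24 z [11.  14.1 16.3] t [-52.9 -23.8]
11.3 [ 490.9 -234.4  -20. ] [-7.1 -0.2  0.2]
```

move_arm(plan=[[[0.05,-0.01,0.59],0,0],[[0.09,-0.02,0.59],0,0],[[0.13,-0.03,0.57],0,0],[[0.2,-0.05,0.65],0,0],[[0.0,0,0],0,0]])

```text
time_s: 11.8
ee_pos: [496.3, -235.7, 4.9]
ee_rot: [180.0, -0.4, 167.8]
force: [-7.7, 1.2, 2.4]
gripper_width: 91.3
gripper_force: 3.7
```

```bash
python3 look.py
```

```text
n 906
-140 233 z [38.5 43.  51. ] t [-37.8  69.8]
-132 148 z [42.8 47.7 50.3] t [-37.8  69.6]
-124 78 z [41.6 43.9 46. ] t [-39.8  72. ]
-116 82 z [37.2 40.1 42.5] t [-43.1  71.7]
-108 65 z [34.4 36.4 39.4] t [-41.8  72.1]
-100 71 z [29.8 32.8 35.2] t [-45.3  63.9]
-92 68 z [26.5 29.2 31.5] t [-48.4  60.7]
-84 61 z [24.1 25.8 28. ] t [-50.3  40. ]
-76 61 z [20.5 22.6 24.5] t [-51.2  37. ]
-68 22 z [18.1 20.3 21. ] t [-47.1  38.2]
11.85 [ 496.2 -235.7    4.6] [-7.3  0.2  1.6]
```

move_arm(plan=[[[0.35,-0.08,0.75],0,0],[[0.41,-0.09,0.78],0,0],[[0.5,-0.11,0.73],0,0],[[0.57,-0.12,0.65],0,0],[[0.0,0,0],0,0]])

```text
time_s: 12.35
ee_pos: [515.7, -239.9, 35.2]
ee_rot: [180.0, -0.3, 167.8]
force: [-8.0, 3.0, 8.1]
gripper_width: 91.5
gripper_force: 6.0
```

```bash
python3 look.py
```

```text
n 648
-124 66 z [66.7 69.2 74.7] t [-37.6  72. ]
-116 304 z [66.3 72.2 77. ] t [-37.3  71.2]
-108 83 z [50.3 73.5 76.9] t [-37.5  72.8]
-100 44 z [40.5 45.8 51. ] t [-38.9  73.1]
-92 41 z [31.7 34.7 41.9] t [-38.5  73. ]
-84 39 z [23.2 26.9 33.2] t [-44.  73.]
-76 28 z [15.3 19.3 23.1] t [-47.5  73.2]
-68 8 z [ 8.9 10.4 11.7] t [-52.5  32.8]
-28 14 z [2.3 3.4 5. ] t [-41.9  29.2]
-20 15 z [-0.1  0.9  2.1] t [-61.4  33.5]
12.4 [ 515.2 -239.8   34.8] [-8.2  2.3  7.8]
```

move_arm(plan=[[[0.74,-0.16,0.65],0,0],[[0.82,-0.18,0.55],0,0],[[1.0,-0.22,0.45],0,0],[[1.07,-0.23,0.3],0,0],[[0.0,0,0],0,0]])

```text
time_s: 12.9
ee_pos: [556.5, -249.2, 54.1]
ee_rot: [-180.0, 0.2, 167.8]
force: [0.1, 1.0, 0.0]
gripper_width: 91.3
gripper_force: 0.0
```

```bash
python3 look.py pics/s5.png
```

```text
n 2035
-116 7 z [ 87.6 129.1 134.2] t [53.5 65.9]
-108 7 z [ 85.4 121.4 134.9] t [-30.2  54.8]
-76 20 z [ 58.7  92.6 100.7] t [-38.4  72.5]
-68 1808 z [14.6 52.1 93. ] t [-48.7  70.6]
-60 181 z [13.6 93.  95.8] t [-47.6  69.2]
-52 6 z [91.6 92.4 93.5] t [-39.3  40.4]
12.95 [ 555.1 -248.8   53.5] [-1.2 -0.1 -0.5]
```

View pics/s5.png

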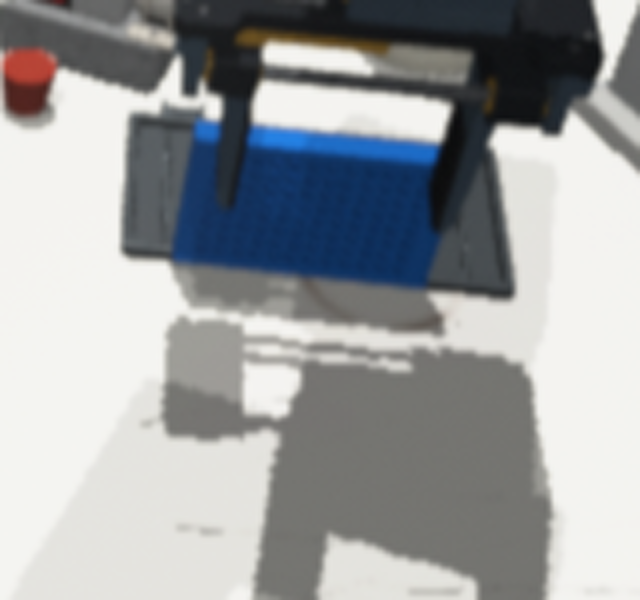

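move_arm(plan=[[[0.3,-0.07,-0.7],0,0],[[0.6,-0.13,-0.8],0,0],[[0.6,-0.13,0],0,0],[[0.6,-0.13,0],0,0],[[0.6,-0.13,0],0,0]])

```text
time_s: 13.45
ee_pos: [581.8, -254.7, 38.8]
ee_rot: [180.0, 0.0, 167.7]
force: [0.0, 0.1, 0.4]
gripper_width: 91.0
gripper_force: 0.0
```

```bash
python3 look.py
```

```text
n 2299
-84 12 z [ 72.1  89.  126.6] t [-42.9  56.5]
-68 148 z [12.8 16.1 26.4] t [-52.6  71.3]
-60 804 z [14.5 30.8 47.9] t [-51.9  70.4]
-52 679 z [40.4 56.9 74.2] t [-42.9  71.1]
-44 575 z [67.5 82.6 93.8] t [-37.9  70.1]
-36 74 z [90.2 91.9 93.4] t [-40.2  68.5]
13.5 [ 583.1 -255.1   39. ] [ 1.1  0.4 -0.4]
```

move_arm(plan=[[[0.8,-0.17,0],0,0],[[0.8,-0.17,0],0,0],[[0.8,-0.17,0],0,0],[[0.5,-0.1,0],0,0],[[0.0,0,0],0,0]])

```text
time_s: 14.0
ee_pos: [610.9, -260.8, 38.8]
ee_rot: [180.0, 0.0, 167.8]
force: [-0.9, -0.7, 1.4]
gripper_width: 91.3
gripper_force: 0.0
```

```bash
python3 look.py
```

```text
n 1825
-60 12 z [72.2 78.4 89.9] t [53.8 63.8]
-52 94 z [ 6.3 13.7 74.4] t [-50.3  55.8]
-44 302 z [ 6.1 13.9 18.3] t [-51.   71.9]
-36 158 z [13.6 16.1 19.3] t [-51.6  72.1]
-28 153 z [13.9 16.1 18.6] t [-52.1  70. ]
-20 152 z [14.3 16.3 19.3] t [-52.   72.6]
-12 158 z [13.8 16.3 18.9] t [-50.9  70.7]
-4 148 z [13.3 16.3 18.8] t [-51.6  70.6]
4 140 z [13.6 16.2 18.5] t [-53.7  71.1]
12 131 z [13.7 16.3 18.4] t [-52.1  70.1]
20 115 z [14.3 16.2 18.6] t [-51.9  70.9]
28 129 z [13.6 16.1 18.6] t [-49.8  70.5]
36 125 z [13.4 16.2 18.9] t [-50.2  69.6]
14.05 [ 610.3 -260.6   38.7] [-0.4 -0.2  0.4]
```

move_arm(plan=[[[0,0,4],0,0],[[-4,0.9,4],0,0],[[-4.5,1,2],0,0],[[-4.5,1,0],0,0],[[-4.5,1,0],0,0]])

```text
time_s: 14.55
ee_pos: [438.7, -222.3, 134.5]
ee_rot: [-180.0, 0.1, 167.8]
force: [-0.5, -0.6, 0.2]
gripper_width: 91.1
gripper_force: 0.0
```

move_arm(plan=[[[-4,3.5,0],0,0],[[0,4.5,0],0,0],[[0,4.5,0],0,0],[[0,4.5,0],0,0],[[0,0,0],0,0]])

```text
time_s: 15.05
ee_pos: [401.6, -50.8, 133.9]
ee_rot: [179.9, -0.0, 168.1]
force: [0.6, -0.6, -0.6]
gripper_width: 91.2
gripper_force: 0.0
```

```bash
python3 look.py | head -2
python3 - <<'E'
from h import *
np.set_printoptions(precision=1,suppress=True)
f=env.grab_frame("top"); m,C=blue(f)
m=cv2.morphologyEx(m.astype(np.uint8),cv2.MORPH_CLOSE,np.ones((3,3)))
s=proj(f,(645,-265,18)); c,y,a,b=pose(*outline(f,m,17.9,s)); d=c-[650,-275]
print(c,y,a,b,"tray frame",d@[.977,-.213],d@[.213,.977])
P=C[(m>0)]; P=P[(P[:,2]>5)&(P[:,2]<30)]; A=np.c_[P[:,:2]-c,np.ones(len(P))]; q=np.linalg.lstsq(A,P[:,2],rcond=None)[0]; print("plane tilt",q[:2]*1,"z",q[2:],len(P))
for i in range(4):
    pass
for l in ["drain_tray","tray_lip","stopper","vial_4","marker_red","timer","wash_bottle","well_plate"]:
    for r in env.landmark_of(f,l)[:2]: print(l,round(r["score"],2),pix2w(f,*r["point"],0))
cv2.imwrite("pics/t6.png",cv2.resize(f["frame"][140:280,320:450,::-1],None,fx=4.2,fy=4.2,interpolation=2)); print(env.state()["time_s"],env.state()["ee_pos"])
E
```

```text
n 1424
-52 65 z [ 8.1 14.4 20.1] t [-52.   40.5]
[ 645.7 -265.7] -14.162508 88.39949 129.9291 tray frame -6.212715087890625 8.156994750976562
plane tilt [ 0. -0.] z [15.5] 1527
tray_lip 0.79 [ 588.2 -257.2    0. ]
tray_lip 0.63 [ 606.1 -262.8    0. ]
stopper 0.43 [ 741.1 -138.4    0. ]
vial_4 0.47 [486.9  45.    0. ]
vial_4 0.4 [542.3  55.2   0. ]
marker_red 0.57 [417.9  53.2   0. ]
timer 0.71 [428.4 125.6   0. ]
wash_bottle 0.92 [542.6 298.5   0. ]
15.55 [402.7 -55.7 133.6]
```

View pics/t6.png

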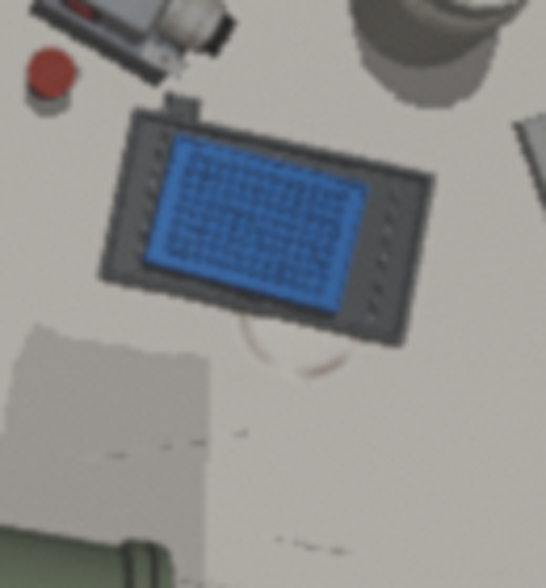

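The top view shows the blue plate (crop (255,225)) inside the tray's rims. The side depth reads flat at 16.1–16.3 mm all the way across, and the other items haven't moved. Handing in.

```bash
python3 -c "
from workcell import env
print(env.job_done())"
```

```text
the job is handed in; nothing more can be done
None
```

I handed the job in at about 15.6 s of the 54 s allowed. The plate lies wells down and flat inside the tray, about 6 mm (tray x) and 8 mm (tray y) off its centre, the other items look unmoved, and the hand-in call returned no verdict.

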